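# Seat the support disc in the filter base and swing the keeper over it

### The job

Push the loose perforated steel disc across the top of the filter base until it drops flat into the round recess, then push the swing keeper's arm round over the disc as far as its stop (its upright peg is there to push on). Slide the disc with the fingers, never lift it, and leave the vial, the beaker and the bottle where they stand. Finish with the hand clear of everything.

Things in the scene. Friction and masses are not known exactly. Their poses are not given: they have to be found in the camera images.
- base: Filter base: fixed low aluminium block, 220 mm (its x) x 280 mm (its y) x 45 mm high, flat top (the deck). Origin at the centre of its underside on the bench; x, y along its sides, z up. The deck is bare except for the recess, the keeper, the vial and the disc.
- recess (a point): Centre of the flat floor of the round recess in the deck: 64 mm diameter, 8 mm deep, rim chamfered 1 mm, floor lined dark grey with a small bright drain mark in the middle. It lies at x -10, y -50, z 37 mm in the base's frame; axes as the base's.
- disc: Loose steel support disc with a pattern of dark perforation marks, 60 mm diameter, 8 mm thick, about 0.12 kg. Starts lying flat on the deck on the base's +y half. Origin at the centre of its underside. Seated in the recess its top is flush with the deck. It slides with ordinary metal friction and its yaw does not matter.
- pivot (a point): Vertical hinge axis of the swing keeper, at deck height: x -10, y -108, z 45 mm in the base's frame, 58 mm to the -y side of the recess's centre. From it runs the keeper's flat steel arm, 62 mm long, 14 mm wide, 3 to 8 mm above the deck: it passes over a seated disc, not over one still on the deck.
- keeper (a joint): Angle of the swing keeper's arm about the pivot, rad, growing anticlockwise seen from above. At value v the arm points v - 0.33 rad from the base's x axis: at 0 roughly along +x, clear of the recess; at 1.90, its hard stop, along the base's +y, over the recess's centre. Under 1.5 N at the peg turns it; it stays where left. Starts between 0 and 0.6.
- keeper_peg (a point): Centre of the top of the upright black peg on the keeper's arm, 52 mm out from the pivot: 13 mm diameter, from 8 to 30 mm above the deck.
- vial: Bystander: small amber vial, 24 mm diameter, 45 mm high, standing loose on the deck near its corner at +x, +y. Origin at the centre of its underside.
- beaker: Bystander: open clear plastic cup, 72 mm diameter, 85 mm high, loose on the bench beyond the base's +y side. Origin at the centre of its underside.
- bottle: Bystander: white bottle with blue cap, 60 mm diameter, 110 mm high, loose on the bench beyond the base's -y side. Origin at the centre of its underside.

How it is judged:
By the outcome, as a careful person would: the job done as asked, in the order asked, and still so for the second after the job is handed in, with the robot touching nothing.
It also fails if it takes over 56 s, if anything falls off the work surface, if the arm or the gripper's body presses on something with over 40 N, if the wrist force passes 120 N, or if a joint passes its speed limit or range.

### The arm

A 6-joint arm with a two-finger parallel gripper is mounted at the origin on the work surface. World frame = base frame: x ahead of the robot, y to its left, z up, the work surface at z = 0. Lengths are in m, angles in rad, forces in N, time in s.
With the tool pointing down it reaches from about 0.35 to 0.975 m from the base axis. Payload 4.9 kg.
Tool frame: the origin (TCP) lies midway between the tips of the shut fingers; the grasp point (between the pads) lies 19 mm behind it (ctrl.tcp_to_grasp is the distance from the TCP to the grasp point, in m); z points along the fingers, y is the line along which they close (so a half turn about z gives the same grasp; the last joint's range is limited). The gripper opens to 85 mm and grips with 20 to 120 N. Pads are 22 mm wide; open, the fingers measure 114 mm over their backs; the gripper's body (76 mm by 85 mm) begins 54 mm behind the grasp point. The pads swing forward as they close: fully open they stand 13 mm farther back than shut.
Start: joints at [1.009, 0.053, 1.613, -0, 1.476, -0.119], TCP at [0.268, 0.565, 0.231] pointing down, gripper open.
Joint ranges: [-3.01, 3.01], [-1.01, 2.22], [0.06, 2.58], [-1.02, 4.17], [0.09, 2.62], [-3.14, 3.14]. Speed limits (rad/s): [2.57, 2.57, 3.14, 3.14, 3.14, 3.14].

### API

Orientations are given as a rotation vector (axis times angle).
In Python, from station import ctrl, eyes, monitor gives the robot as it stands (ctrl), with the cameras (eyes) and the readings (monitor).
- The arm moves only by the shell command python3 jog.py [FORCE], which reads ROWS from standard input. ROWS is a JSON list of rows, 1 to 20 of them, each of 7 numbers: the finger opening in m, then dx, dy, dz in m, then a rotation vector rx, ry, rz in rad; each row is the pose to reach, as a shift and turn from the pose commanded when the command began, along the tool's axes at that moment; what a row does not reach only later rows make up. A row lasts 1/12 s, in which the tool goes at most 0.0417 m and 0.125 rad, less where a joint would pass 70% of its speed; a pose out of reach is approached as far as the arm can. The fingers move at their own pace and stop on an object; FORCE is the grip in N (left out, the last holds). Time passes only in rows, so rows that do not move let the fingers close. It prints the time, the measured TCP pose, the force, the opening and the grip force at its end. Input that does not fit is refused with a message, and nothing moves.
- monitor.get_obs(): the state, without advancing time (a new reading comes with each control period).
- eyes.get_image(name): name is "scene" or "side" or "wrist"; returns the picture (400x640x3 uint8, red, green, blue); there is no depth.
- eyes.camera_params(name): a dict with "fx", "fy", "cx", "cy" (pixels), "T" (4x4, takes a point from camera to world coordinates); the wrist camera has in their place "tool_from_camera" (4x4, takes a point from camera to tool coordinates, whose origin is the TCP and whose axes are the flange's). Camera axes: x right, y down, z forward; pixel columns grow to the right and rows downward; lengths in m; the calibration is good to about 2 mm. The wrist camera is an equidistant fisheye: a pixel r from the principal point sees the ray r / f radians off the axis. A picture is of the moment at which its call begins: read the wrist's pose just before it. camera_params takes no time and is no camera call.
- ctrl.finish_job(): hands the job in; it is judged then, once.
The state is a dict: "t": time; "q": joint angles; "dq": joint speeds; "effort": joint torques, N m; "tool_pos": TCP position; "tool_rot": TCP orientation; "contact_force": force on the tool from outside, world axes, zero at the start; "wrist_torque": the same for the moment, N m; "opening": finger opening in m; "grip_force": force on a finger pad.
Only numpy, scipy, OpenCV 4.12 (cv2) and the standard library are available. Lean on these libraries where they do the work, as an engineer would, in place of code of your own. Each camera call takes 0.05 s, during which the arm holds its last target. There are 200 camera calls.

## Working session

There is one attempt and no reset: what is moved stays moved. The work goes in short steps, Python scripts to look and compute and a shell command to move; the robot and the scene stay as the last step left them, time stands still between calls to the robot, and variables do not carry over. Pictures are saved under pics/ and viewed, at most 10 in all, crops included, and the job is handed in when it is done.

```bash
ls; mkdir -p pics; python3 - <<'E'
from station import ctrl, eyes, monitor
import cv2,numpy as np
np.set_printoptions(precision=4,suppress=True)
for n in("scene","side","wrist"):
    im=eyes.get_image(n);cv2.imwrite(f"pics/{n}0.png",im[...,::-1])
    print(n,eyes.camera_params(n))
o=monitor.get_obs();print(o)
E
```

```text
jog.py
pics
station.py
scene {'fx': 406.01100998995736, 'fy': 406.01100998995736, 'cx': 331.3163536317793, 'cy': 195.9437672615893, 'T': array([[ 0.5515,  0.6101, -0.5689,  1.0876],
       [ 0.834 , -0.4189,  0.3591, -0.2905],
       [-0.0192, -0.6725, -0.7399,  0.7385],
       [ 0.    ,  0.    ,  0.    ,  1.    ]])}
side {'fx': 373.9844904685902, 'fy': 373.9844904685902, 'cx': 320.43398172843416, 'cy': 195.02702356186023, 'T': array([[-0.8578, -0.252 ,  0.448 ,  0.2698],
       [-0.514 ,  0.4232, -0.7461,  0.5437],
       [-0.0015, -0.8703, -0.4926,  0.4383],
       [ 0.    ,  0.    ,  0.    ,  1.    ]])}
wrist {'fx': 309.70691628693146, 'fy': 309.70691628693146, 'cx': 321.3997982953943, 'cy': 195.853177772716, 'tool_from_camera': array([[ 0.0001, -0.9607, -0.2776,  0.0697],
       [ 1.    ,  0.0001, -0.0001,  0.0009],
       [ 0.0002, -0.2776,  0.9607, -0.1428],
       [ 0.    ,  0.    ,  0.    ,  1.    ]])}
{'t': 0.15, 'q': array([ 1.009 ,  0.0532,  1.614 , -0.    ,  1.476 , -0.119 ]), 'dq': array([-0.0003, -0.0039, -0.0043,  0.0001, -0.0008,  0.0007]), 'effort': array([  0.0007, -39.4237, -37.0725,  -0.0001,   0.0046,  -0.    ]), 'tool_pos': array([0.2675, 0.5643, 0.2304]), 'tool_rot': array([-0.6898, -3.0644,  0.0024]), 'contact_force': array([ 0.2508, -0.169 , -0.4019]), 'wrist_torque': array([ 0.0497, -0.0424, -0.0154]), 'grip_force': 0.0, 'opening': 0.0848921155061073}
```

View pics/scene0.png

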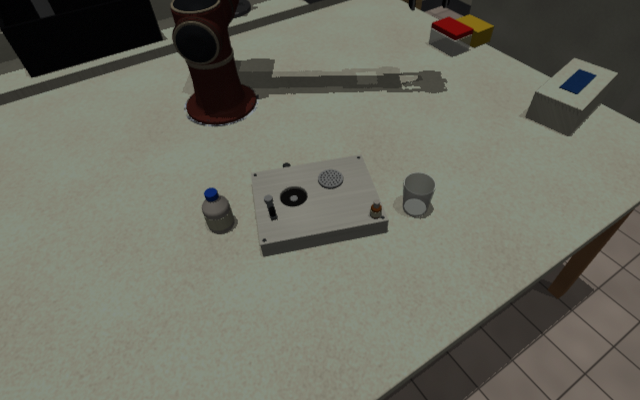

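View pics/side0.png

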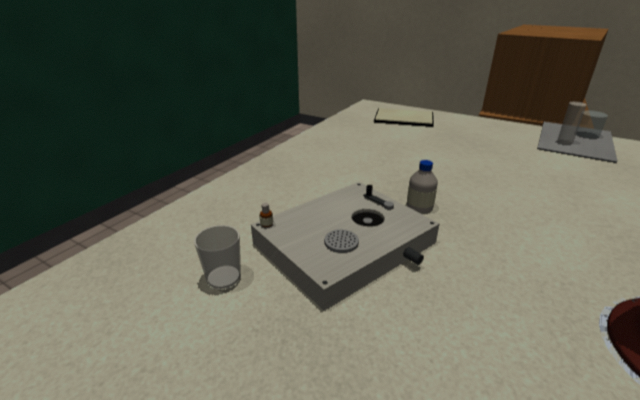

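The scene view shows the disc near (331,179), the recess near (293,196), the peg top near (268,198) and the vial at (376,210). In the side view the disc is near (341,240), the recess near (368,217), the peg top near (369,188) and the pivot near (388,205).

```bash
cat > h.py <<'E'
from station import ctrl, eyes, monitor
import cv2,numpy as np
from scipy.spatial.transform import Rotation as R
np.set_printoptions(precision=4,suppress=True)
def pose():
    o=monitor.get_obs();T=np.eye(4);T[:3,:3]=R.from_rotvec(o["tool_rot"]).as_matrix();T[:3,3]=o["tool_pos"];return T
def ray(cam,u,v,T=None):
    p=eyes.camera_params(cam);x,y=(u-p["cx"])/p["fx"],(v-p["cy"])/p["fy"]
    if cam=="wrist":
        r=np.hypot(x,y)+1e-12;d=np.array([x/r*np.sin(r),y/r*np.sin(r),np.cos(r)]);C=T@p["tool_from_camera"]
    else: d=np.array([x,y,1.]);C=p["T"]
    d=C[:3,:3]@d;return C[:3,3],d/np.linalg.norm(d)
def plane(r,z): c,d=r;return c+d*(z-c[2])/d[2]
def tri(*rs):
    A=[np.eye(3)-np.outer(d,d) for c,d in rs]
    p=np.linalg.solve(sum(A),sum(a@c for a,(c,d) in zip(A,rs)))
    return p,[np.linalg.norm(a@(p-c)) for a,(c,d) in zip(A,rs)]
def shift(target,T=None):
    T=pose() if T is None else T; return T[:3,:3].T@(np.array(target)-T[:3,3])
E
python3 - <<'E'
from h import *
P={"disc":((331,179),(341,240)),"recess":((293.5,196.5),(368,217.5)),"peg":((268,198),(369,188)),"vialtop":((377,203),(265,206)),
"c1":((252,175),(436,227)),"c2":((360,157),(324,285)),"c3":((385,218),(254,228)),"c4":((263,240),(359,185)),"cap":((210,190),(426,162)),"bk":((418,181),(219,237))}
for k,(a,b) in P.items(): print(k,*tri(ray("scene",*a),ray("side",*b)),plane(ray("scene",*a),.045),plane(ray("side",*b),.045))
T=pose();print(T)
E
```

```text
disc [0.5113 0.0732 0.0494] [np.float64(0.0005458576606345719), np.float64(0.0005458576606345762)] [0.5081 0.0758 0.045 ] [0.5137 0.0674 0.045 ]
recess [ 0.5046 -0.0262  0.043 ] [np.float64(9.889348734136979e-05), np.float64(9.889348734140122e-05)] [ 0.5063 -0.0269  0.045 ] [ 0.5033 -0.0235  0.045 ]
peg [ 0.5211 -0.0847  0.0818] [np.float64(0.010697430998543724), np.float64(0.010697430998543589)] [ 0.477  -0.0779  0.045 ] [ 0.5515 -0.1339  0.045 ]
vialtop [0.6571 0.0956 0.0851] [np.float64(0.00037003149724751394), np.float64(0.0003700314972473558)] [0.631  0.1196 0.045 ] [0.7009 0.0444 0.045 ]
c1 [ 0.3826 -0.0722  0.0377] [np.float64(0.0020030020831199543), np.float64(0.002003002083119941)] [ 0.3875 -0.0751  0.045 ] [ 0.3816 -0.0584  0.045 ]
c2 [0.4831 0.1795 0.044 ] [np.float64(0.0005864153109161835), np.float64(0.0005864153109162568)] [0.4846 0.1791 0.045 ] [0.4822 0.18   0.045 ]
c3 [0.6735 0.1108 0.0401] [np.float64(0.0011740729357854315), np.float64(0.0011740729357854083)] [0.6755 0.1072 0.045 ] [0.6693 0.1169 0.045 ]
c4 [ 0.5776 -0.1408  0.043 ] [np.float64(0.0015547697073926958), np.float64(0.0015547697073928187)] [ 0.5775 -0.142   0.045 ] [ 0.5766 -0.1353  0.045 ]
cap [ 0.448  -0.1892  0.1117] [np.float64(0.0023593485411435213), np.float64(0.0023593485411434493)] [ 0.3766 -0.1793  0.045 ] [ 0.4853 -0.3338  0.045 ]
bk [0.6585 0.2104 0.0867] [np.float64(9.782155757119124e-05), np.float64(9.78215575708395e-05)] [0.6309 0.2423 0.045 ] [0.7047 0.1708 0.045 ]
[[-0.9036  0.4285 -0.0008  0.2675]
 [ 0.4285  0.9036 -0.0014  0.5643]
 [ 0.0002 -0.0016 -1.      0.2304]
 [ 0.      0.      0.      1.    ]]
```

```bash
python3 -c "
from h import *
print(shift([.52,.07,.26]))"
echo '[[0.04, -0.035, -0.027, -0.03, 0, 0, 0.1], [0.04, -0.07, -0.054, -0.03, 0, 0, 0.2], [0.04, -0.11, -0.08, -0.03, 0, 0, 0.3], [0.04, -0.44, -0.339, -0.03, 0, 0, 1.06], [0.04, -0.44, -0.339, -0.03, 0, 0, 1.06], [0.04, -0.44, -0.339, -0.03, 0, 0, 1.06], [0.04, -0.44, -0.339, -0.03, 0, 0, 1.06], [0.04, -0.44, -0.339, -0.03, 0, 0, 1.06], [0.04, -0.44, -0.339, -0.03, 0, 0, 1.06], [0.04, -0.44, -0.339, -0.03, 0, 0, 1.06], [0.04, -0.44, -0.339, -0.03, 0, 0, 1.06], [0.04, -0.44, -0.339, -0.03, 0, 0, 1.06], [0.04, -0.44, -0.339, -0.03, 0, 0, 1.06], [0.04, -0.44, -0.339, -0.03, 0, 0, 1.06], [0.04, -0.44, -0.339, -0.03, 0, 0, 1.06], [0.04, -0.44, -0.339, -0.03, 0, 0, 1.06], [0.04, -0.44, -0.339, -0.03, 0, 0, 1.06], [0.04, -0.44, -0.339, -0.03, 0, 0, 1.06], [0.04, -0.44, -0.339, -0.03, 0, 0, 1.06]]' | python3 jog.py 20; python3 - <<'E'
from h import *
T=pose();np.save("T1.npy",T);im=eyes.get_image("wrist");cv2.imwrite("pics/w1.png",im[...,::-1]);print(T,monitor.get_obs()["opening"])
E
```

```text
t: 1.73
tool_pos: [0.5196, 0.0711, 0.2613]
tool_rot: [-2.142, -2.298, -0.0]
contact_force: [-0.4, -0.3, -0.0]
opening: 0.0398
grip_force: 0.0
[[-0.07    0.9975 -0.      0.5196]
 [ 0.9975  0.07    0.0002  0.0711]
 [ 0.0002 -0.     -1.      0.2613]
 [ 0.      0.      0.      1.    ]] 0.03973246384619994
```

View pics/w1.png

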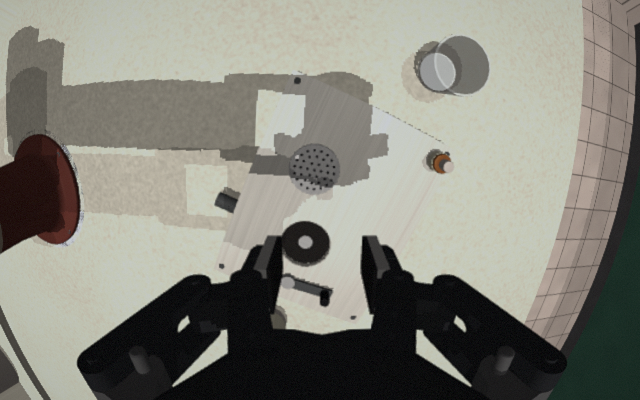

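The wrist view shows the disc at about (314,168), the recess at (306,243), the pivot at (288,283) and the peg at about (325,296). The vial is at (440,162) and the beaker at (455,68). Next I'll refine these with masks.

```bash
python3 - <<'E'
from h import *
T=np.load("T1.npy")
im=cv2.imread("pics/w1.png");g=cv2.cvtColor(im,cv2.COLOR_BGR2GRAY)
def blobs(cam,g,c,r,thr,amin,amax):
    m=np.zeros_like(g);cv2.circle(m,c,r,255,-1);b=((g<thr)&(m>0)).astype(np.uint8)*255
    cs,_=cv2.findContours(b,cv2.RETR_EXTERNAL,cv2.CHAIN_APPROX_NONE)
    return [c for c in cs if amin<=cv2.contourArea(c)<=amax]
# perforations: local dark
bh=255-cv2.morphologyEx(g,cv2.MORPH_BLACKHAT,np.ones((7,7),np.uint8))
pc=blobs("wrist",bh,(314,168),30,225,1,40)
pts=np.array([np.mean(c[:,0],axis=0) for c in pc]);print("perf n",len(pts),pts.min(0),pts.max(0))
hull=cv2.convexHull(pts.astype(np.float32));print("disc",cv2.minEnclosingCircle(hull))
dw=cv2.minEnclosingCircle(hull)[0]
rc=max(blobs("wrist",g,(306,243),28,75,100,9000),key=cv2.contourArea);e=cv2.fitEllipse(rc);print("recess",e)
# rim points at deck
C=ray
rw=np.array([plane(ray("wrist",*p,T),.045)[:2] for p in rc[:,0].astype(float)])
print("recess circle world",cv2.minEnclosingCircle(rw.astype(np.float32)))
for k,s in(("disc",.053),):
    print(k,plane(ray("wrist",*dw,T),.053))
for u,v,z in((306,242,.037),):print("drain",plane(ray("wrist",u,v,T),z))
cv2.imwrite("pics/w1c.png",cv2.resize(im[130:330,220:380],None,fx=3,fy=3,interpolation=cv2.INTER_CUBIC))
s=cv2.imread("pics/scene0.png")[145:255,240:400];d=cv2.imread("pics/side0.png")[170:280,300:460]
a=cv2.resize(np.vstack([s,d]),None,fx=2.7,fy=2.7,interpolation=cv2.INTER_CUBIC)
b=cv2.imread("pics/w1c.png");h=max(a.shape[0],b.shape[0]);out=np.zeros((600,480+432,3),np.uint8)
out[:b.shape[0],:480]=b;out[:min(600,a.shape[0]),480:480+a.shape[1]]=a[:600];cv2.imwrite("pics/crop1.png",out[:,:800] if False else cv2.resize(out,(800,526)))
E
```

```text
perf n 37 [293.875 149.8  ] [333.5    188.8571]
disc ((311.7717590332031, 167.75), 22.304410934448242)
recess ((303.96246337890625, 242.6202850341797), (41.243045806884766, 49.71788024902344), 92.2728042602539)
recess circle world ((0.5046031475067139, -0.02800554223358631), 0.033310554921627045)
disc [0.5094 0.0736 0.053 ]
drain [ 0.5076 -0.0276  0.037 ]
```

View pics/crop1.png

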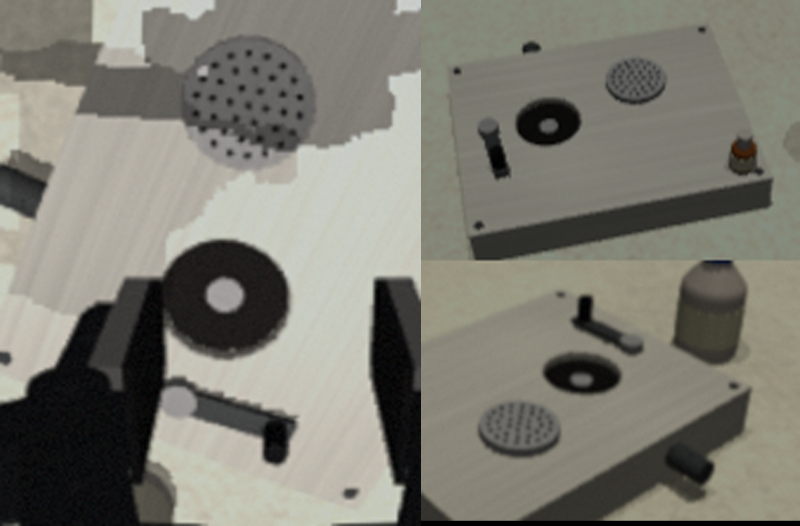

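In the crop, wrist pixels are: disc (314.4,168.9), drain (305.5,242.1), peg top (324.5,302.5), pivot boss (288.4,282.4). The peg's base lies on the arm pointing right and slightly down.

```bash
python3 - <<'E'
from h import *
T=np.load("T1.npy")
P={"disc":((330.8,178),(341.4,239.5),(314.4,168.9)),"drain":((293.6,198.2),(367.6,220),(305.5,242.1)),"pivot":((268.3,198.2),(387.8,204),(288.4,282.4)),"peg":((270,208.3),(369.7,185.8),(324.5,302.5))}
h={"disc":.053,"drain":.037,"pivot":.053,"peg":.075}
W={}
for k,(a,b,c) in P.items():
    rs=[ray("scene",*a),ray("side",*b),ray("wrist",*c,T)]
    p,e=tri(*rs);print(k,p,np.array(e),[plane(r,h[k])[:2] for r in rs]);W[k]=plane(rs[2],h[k])
for m in W: print(m,W[m])
# base from wrist corner screws + edge
d=W["drain"]-W["pivot"];print("yaw from pivot->recess",np.arctan2(d[1],d[0])-np.pi/2,np.linalg.norm(d))
p=W["peg"]-W["pivot"];print("peg ang",np.arctan2(p[1],p[0]),np.linalg.norm(p[:2]))
E
```

```text
disc [0.5112 0.0728 0.0516] [0.0009 0.0013 0.0015] [array([0.5117, 0.073 ]), array([0.5088, 0.0754]), array([0.5126, 0.0724])]
drain [ 0.5058 -0.027   0.0375] [0.0008 0.001  0.0013] [array([ 0.5044, -0.0263]), array([ 0.505 , -0.0264]), array([ 0.507 , -0.0278])]
pivot [ 0.4864 -0.0805  0.0529] [0.0012 0.0015 0.0015] [array([ 0.485 , -0.0801]), array([ 0.4853, -0.0777]), array([ 0.4876, -0.0816])]
peg [ 0.5345 -0.0964  0.0738] [0.0025 0.0013 0.002 ] [array([ 0.5326, -0.0974]), array([ 0.5327, -0.0916]), array([ 0.5364, -0.095 ])]
disc [0.5126 0.0724 0.053 ]
drain [ 0.507  -0.0278  0.037 ]
pivot [ 0.4876 -0.0816  0.053 ]
peg [ 0.5364 -0.095   0.075 ]
yaw from pivot->recess -0.3461314601795191 0.059351651931896954
peg ang -0.2679473177909642 0.0506101696490482
```

```bash
python3 -c "
from h import *
print(shift([.513,.118,.056]))"
```

```text
[ 0.0473 -0.0034  0.2054]
```

```bash
echo '[[0.04, 0.02, -0.002, 0.035, 0, 0, 0.06], [0.04, 0.047, -0.003, 0.07, 0, 0, 0.12], [0.04, 0.047, -0.003, 0.11, 0, 0, 0.12], [0.04, 0.047, -0.003, 0.15, 0, 0, 0.12], [0.04, 0.047, -0.003, 0.185, 0, 0, 0.12], [0.04, 0.047, -0.003, 0.202, 0, 0, 0.12], [0.04, 0.047, -0.003, 0.205, 0, 0, 0.12], [0.04, 0.047, -0.003, 0.205, 0, 0, 0.12]]' | python3 jog.py; echo '[[0.04, 0, 0, 0.002, 0, 0, 0], [0.04, 0, 0, 0.004, 0, 0, 0], [0.04, 0, 0, 0.004, 0, 0, 0]]' | python3 jog.py; echo '[[0.04, 0, 0, 0.001, 0, 0, 0], [0.04, 0, 0, 0.002, 0, 0, 0], [0.04, 0, 0, 0.002, 0, 0, 0]]' | python3 jog.py
```

```text
t: 2.45
tool_pos: [0.5127, 0.1171, 0.0551]
tool_rot: [-2.276, -2.163, 0.004]
contact_force: [0.2, 0.1, -0.2]
opening: 0.0399
grip_force: 0.0
t: 2.7
tool_pos: [0.5153, 0.1168, 0.0541]
tool_rot: [2.277, 2.162, 0.004]
contact_force: [1.2, -0.2, 0.3]
opening: 0.04
grip_force: 0.0
t: 2.95
tool_pos: [0.5142, 0.1165, 0.0507]
tool_rot: [2.278, 2.162, 0.001]
contact_force: [-0.4, -0.1, 0.4]
opening: 0.0398
grip_force: 0.0
```

```bash
for i in 1; do echo '[[0.04, 0, 0, 0.001, 0, 0, 0], [0.04, 0, 0, 0.002, 0, 0, 0], [0.04, 0, 0, 0.002, 0, 0, 0]]' | python3 jog.py | sed -n '2p;4p'; done; echo '[[0.04, 0, 0, 0.001, 0, 0, 0], [0.04, 0, 0, 0.002, 0, 0, 0], [0.04, 0, 0, 0.002, 0, 0, 0]]' | python3 jog.py| sed -n '2p;4p'; python3 - <<'E'
from h import *
T=pose();np.save("T2.npy",T);im=eyes.get_image("wrist");d=eyes.get_image("side")
b=cv2.resize(im[120:400,200:440],None,fx=2,fy=2,interpolation=cv2.INTER_CUBIC)
a=cv2.resize(d[170:310,280:400],None,fx=3,fy=3,interpolation=cv2.INTER_CUBIC)
o=np.zeros((560,840,3),np.uint8);o[:,:480]=b;o[:420,480:840]=a;cv2.imwrite("pics/c2.png",cv2.resize(o,(800,533))[...,::-1]);print(T[:3,3])
E
```

```text
tool_pos: [0.5137, 0.1165, 0.048]
contact_force: [0.6, -0.1, -0.0]
tool_pos: [0.5137, 0.1165, 0.046]
contact_force: [-0.1, -0.3, -0.2]
[0.5137 0.1165 0.046 ]
```

View pics/c2.png

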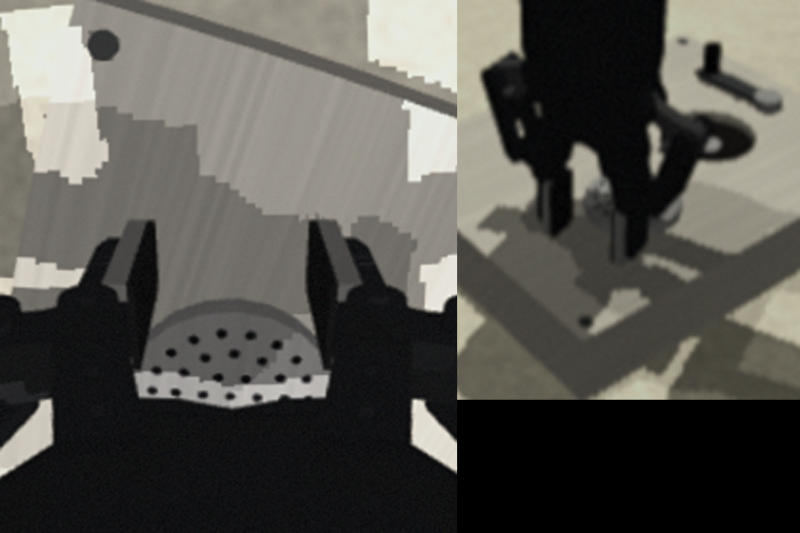

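The wrist view shows the disc centred between the two fingers, its centre at crop column ~232 against a finger midpoint of ~231. The tips are still just above the deck, so I keep feeling downward.

```bash
echo '[[0.04, 0, 0, 0.001, 0, 0, 0], [0.04, 0, 0, 0.0015, 0, 0, 0], [0.04, 0, 0, 0.0015, 0, 0, 0]]' | python3 jog.py| sed -n '2p;4p'; echo '[[0.04, 0, 0, 0.0007, 0, 0, 0], [0.04, 0, 0, 0.001, 0, 0, 0], [0.04, 0, 0, 0.001, 0, 0, 0]]' | python3 jog.py| sed -n '2p;4p'
```

```text
tool_pos: [0.5138, 0.1166, 0.0446]
contact_force: [0.0, 0.7, 0.3]
tool_pos: [0.5138, 0.1166, 0.0437]
contact_force: [-0.6, 0.2, -0.1]
```

```bash
echo '[[0.04, 0, 0, 0.0007, 0, 0, 0], [0.04, 0, 0, 0.001, 0, 0, 0], [0.04, 0, 0, 0.001, 0, 0, 0]]' | python3 jog.py| sed -n '2p;4p'; echo '[[0.04, 0, 0, 0.0007, 0, 0, 0], [0.04, 0, 0, 0.001, 0, 0, 0], [0.04, 0, 0, 0.001, 0, 0, 0]]' | python3 jog.py| sed -n '2p;4p'; echo '[[0.04, 0, 0, 0.0007, 0, 0, 0], [0.04, 0, 0, 0.001, 0, 0, 0], [0.04, 0, 0, 0.001, 0, 0, 0]]' | python3 jog.py| sed -n '2p;4p'
```

```text
tool_pos: [0.514, 0.1166, 0.0435]
contact_force: [-2.3, -1.1, 5.1]
tool_pos: [0.514, 0.1166, 0.0435]
contact_force: [-5.4, -0.6, 11.3]
tool_pos: [0.5141, 0.1166, 0.0435]
contact_force: [-9.8, -1.2, 17.9]
```

```bash
echo '[[0.04, 0, 0, -0.005, 0, 0, 0], [0.04, 0, 0, -0.005, 0, 0, 0], [0.04, -0.005, 0, -0.005, 0, 0, 0], [0.04, -0.010, 0, -0.005, 0, 0, 0], [0.04, -0.015, 0, -0.005, 0, 0, 0], [0.04, -0.02, 0, -0.005, 0, 0, 0], [0.04, -0.025, 0, -0.005, 0, 0, 0], [0.04, -0.03, 0, -0.005, 0, 0, 0], [0.04, -0.035, 0, -0.005, 0, 0, 0], [0.04, -0.04, 0, -0.005, 0, 0, 0], [0.04, -0.045, 0, -0.005, 0, 0, 0], [0.04, -0.05, 0, -0.005, 0, 0, 0], [0.04, -0.055, 0, -0.005, 0, 0, 0], [0.04, -0.06, 0, -0.005, 0, 0, 0], [0.04, -0.065, 0, -0.005, 0, 0, 0], [0.04, -0.07, 0, -0.005, 0, 0, 0], [0.04, -0.073, 0, -0.005, 0, 0, 0], [0.04, -0.073, 0, -0.005, 0, 0, 0], [0.04, -0.073, 0, -0.005, 0, 0, 0]]' | python3 jog.py; python3 - <<'E'
from h import *
T=pose();np.save("T3.npy",T);im=eyes.get_image("wrist");d=eyes.get_image("side");s=eyes.get_image("scene")
for n,i in(("w3",im),("d3",d),("s3",s)):cv2.imwrite(f"pics/{n}.png",i[...,::-1])
o=np.zeros((600,800,3),np.uint8);o[:560,:400]=cv2.resize(im[120:400,220:420],None,fx=2,fy=2);o[:300,400:]=cv2.resize(d[170:270,300:433],(400,300),interpolation=2);o[300:,400:]=cv2.resize(s[150:250,240:373],(400,300),interpolation=2);cv2.imwrite("pics/c3.png",o[...,::-1]);print(T)
E
```

```text
t: 6.38
tool_pos: [0.5102, 0.0434, 0.0459]
tool_rot: [2.279, 2.162, 0.0]
contact_force: [0.6, -0.2, -0.1]
opening: 0.0399
grip_force: 0.0
[[ 0.0523  0.9986  0.0002  0.5102]
 [ 0.9986 -0.0523 -0.0001  0.0434]
 [-0.0001  0.0002 -1.      0.0459]
 [ 0.      0.      0.      1.    ]]
```

View pics/c3.png

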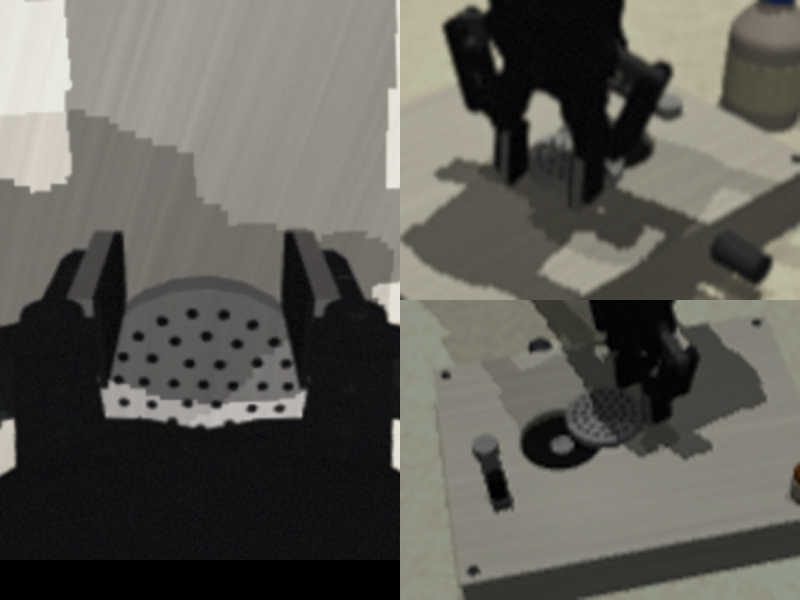

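The scene crop shows the disc, centre at scene pixel ~(308,187), overlapping the recess, whose drain is at ~(294.2,198). The disc is nestled against both fingers in the wrist view.

```bash
python3 - <<'E'
from h import *
T=np.load("T3.npy")
d=plane(ray("scene",308,187.2),.053);r=plane(ray("scene",294,198.1),.037);r0=plane(ray("scene",293.5,196.5),.045)
print(d,r,r0,"disc in tool",shift(d,T),"disc->recess tool",T[:3,:3].T@(r-d))
print("by nominal disc (-.0334): needed", shift([.5058,-.0273,.05],T)-[-.0334,0,0])
E
```

```text
[0.5068 0.0126 0.053 ] [ 0.5047 -0.0254  0.037 ] [ 0.5063 -0.0269  0.045 ] disc in tool [-0.0309 -0.0018 -0.0071] disc->recess tool [-0.0381 -0.0001  0.016 ]
by nominal disc (-.0334): needed [-0.0375 -0.0007 -0.0041]
```

```bash
echo '[[0.04, -0.004, 0, 0, 0, 0, 0], [0.04, -0.008, 0, 0, 0, 0, 0], [0.04, -0.012, 0, 0, 0, 0, 0], [0.04, -0.016, 0, 0, 0, 0, 0], [0.04, -0.020, 0, 0, 0, 0, 0], [0.04, -0.024, 0, 0, 0, 0, 0], [0.04, -0.028, 0, 0, 0, 0, 0], [0.04, -0.031, 0, 0, 0, 0, 0], [0.04, -0.033, 0, 0, 0, 0, 0], [0.04, -0.034, 0, 0, 0, 0, 0], [0.04, -0.035, 0, 0, 0, 0, 0], [0.04, -0.036, 0, 0, 0, 0, 0], [0.04, -0.037, 0, 0, 0, 0, 0], [0.04, -0.038, 0, 0, 0, 0, 0], [0.04, -0.038, 0, 0, 0, 0, 0], [0.04, -0.038, 0, 0, 0, 0, 0]]' | python3 jog.py; python3 - <<'E'
from h import *
T=pose();np.save("T4.npy",T);im=eyes.get_image("wrist");d=eyes.get_image("side");s=eyes.get_image("scene")
for n,i in(("w4",im),("d4",d),("s4",s)):cv2.imwrite(f"pics/{n}.png",i[...,::-1])
o=np.zeros((600,800,3),np.uint8);o[:560,:400]=cv2.resize(im[120:400,220:420],None,fx=2,fy=2);o[:300,400:]=cv2.resize(d[170:270,300:433],(400,300),interpolation=2);o[300:,400:]=cv2.resize(s[150:250,240:373],(400,300),interpolation=2);cv2.imwrite("pics/c4.png",o[...,::-1]);print(T)
E
```

```text
t: 7.87
tool_pos: [0.5082, 0.0056, 0.0459]
tool_rot: [2.278, 2.163, -0.0]
contact_force: [-0.0, 0.7, 0.6]
opening: 0.0399
grip_force: 0.0
[[ 0.052   0.9986  0.0001  0.5082]
 [ 0.9986 -0.052  -0.0002  0.0056]
 [-0.0002  0.0001 -1.      0.0459]
 [ 0.      0.      0.      1.    ]]
```

View pics/c4.png

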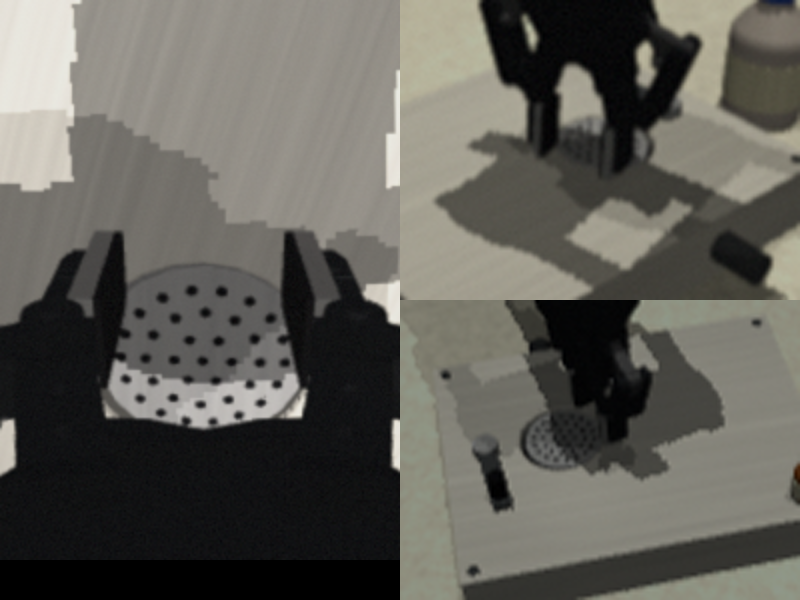

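The disc is down in the recess: no side wall is visible and the deck rim surrounds it. Next I plan the keeper push.

```bash
python3 - <<'E'
from h import *
T=pose();print(monitor.get_obs()["q"])
print(shift([.5254,-.1247,.061],T))
# measured peg/pivot again in the unobstructed scene picture is as before
E
```

```text
[-0.1352 -0.0312  2.0274 -0.0001  1.1454 -0.0833]
[-0.1294  0.0239 -0.0151]
```

```bash
echo '[[0.04, 0.003, 0, -0.015, 0, 0, 0], [0.04, 0.003, 0, -0.055, 0, 0, 0], [0, 0.003, 0, -0.09, 0, 0, 0], [0, -0.037, 0.007, -0.095, 0, 0, 0.08], [0, -0.077, 0.014, -0.095, 0, 0, 0.16], [0, -0.117, 0.021, -0.095, 0, 0, 0.24], [0, -0.129, 0.024, -0.095, 0, 0, 0.24], [0, -0.129, 0.024, -0.095, 0, 0, 0.24], [0, -0.129, 0.024, -0.06, 0, 0, 0.24], [0, -0.129, 0.024, -0.03, 0, 0, 0.24], [0, -0.129, 0.024, -0.015, 0, 0, 0.24], [0, -0.129, 0.024, -0.015, 0, 0, 0.24], [0, -0.129, 0.024, -0.015, 0, 0, 0.24]]' | python3 jog.py; python3 - <<'E'
from h import *
T=pose();np.save("T5.npy",T);im=eyes.get_image("wrist");d=eyes.get_image("side");s=eyes.get_image("scene")
for n,i in(("w5",im),("d5",d),("s5",s)):cv2.imwrite(f"pics/{n}.png",i[...,::-1])
o=np.zeros((600,800,3),np.uint8);o[:560,:400]=cv2.resize(im[120:400,220:420],None,fx=2,fy=2);o[:300,400:]=cv2.resize(d[150:250,320:453],(400,300),interpolation=2);o[300:,400:]=cv2.resize(s[150:250,240:373],(400,300),interpolation=2);cv2.imwrite("pics/c5.png",o[...,::-1]);print(T)
E
```

```text
t: 9.1
tool_pos: [0.5245, -0.1229, 0.0598]
tool_rot: [-2.517, -1.875, 0.002]
contact_force: [0.3, 0.6, 0.9]
opening: -0.0004
grip_force: 0.0
[[ 0.2864  0.9581 -0.0026  0.5245]
 [ 0.9581 -0.2864  0.0014 -0.1229]
 [ 0.0006 -0.0029 -1.      0.0598]
 [ 0.      0.      0.      1.    ]]
```

View pics/c5.png

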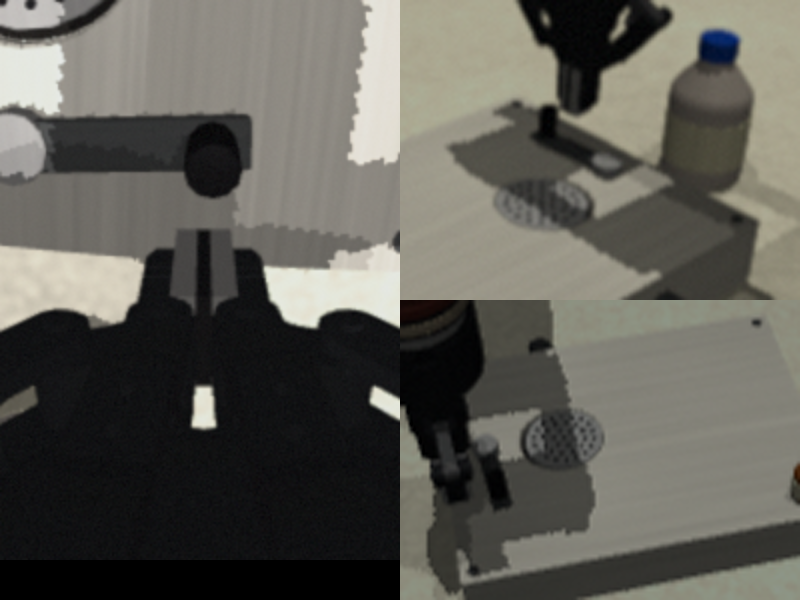

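The shut fingers stand about 11 mm behind the peg with the arm square to them, and the disc is flush in the recess in all views.

```bash
python3 - <<'E'
from h import *
p=np.array([.0297,-.0486]);a=np.array([.0115,0])
for t in np.arange(0,1.31,.1):
    c,s=np.cos(t),np.sin(t);q=p+np.array([[c,s],[-s,c]])@(a-p);print(f"{q[0]:.4f} {q[1]:.4f} 0 0 0 {-t:.2f}")
E
```

```text
0.0115 0.0000 0 0 0 -0.00
0.0164 0.0016 0 0 0 -0.10
0.0215 0.0026 0 0 0 -0.20
0.0267 0.0032 0 0 0 -0.30
0.0319 0.0033 0 0 0 -0.40
0.0370 0.0028 0 0 0 -0.50
0.0421 0.0018 0 0 0 -0.60
0.0471 0.0003 0 0 0 -0.70
0.0519 -0.0017 0 0 0 -0.80
0.0565 -0.0041 0 0 0 -0.90
0.0608 -0.0070 0 0 0 -1.00
0.0648 -0.0103 0 0 0 -1.10
0.0684 -0.0140 0 0 0 -1.20
0.0717 -0.0181 0 0 0 -1.30
```

```bash
echo '[[0, 0.006, 0, 0, 0, 0, 0], [0, 0.0115, 0, 0, 0, 0, 0], [0, 0.0164, 0.0016, 0, 0, 0, -0.1], [0, 0.0215, 0.0026, 0, 0, 0, -0.2], [0, 0.0267, 0.0032, 0, 0, 0, -0.3], [0, 0.0319, 0.0033, 0, 0, 0, -0.4], [0, 0.037, 0.0028, 0, 0, 0, -0.5], [0, 0.0421, 0.0018, 0, 0, 0, -0.6], [0, 0.0471, 0.0003, 0, 0, 0, -0.7], [0, 0.0519, -0.0017, 0, 0, 0, -0.8], [0, 0.0565, -0.0041, 0, 0, 0, -0.9], [0, 0.0608, -0.007, 0, 0, 0, -1], [0, 0.0648, -0.0103, 0, 0, 0, -1.1], [0, 0.0684, -0.014, 0, 0, 0, -1.2], [0, 0.0717, -0.0181, 0, 0, 0, -1.3], [0, 0.0717, -0.0181, 0, 0, 0, -1.3], [0, 0.0717, -0.0181, 0, 0, 0, -1.3]]' | python3 jog.py; python3 - <<'E'
from h import *
T=pose();print(T);np.save("T6.npy",T)
im=eyes.get_image("wrist");d=eyes.get_image("side");s=eyes.get_image("scene")
for n,i in(("w6",im),("d6",d),("s6",s)):cv2.imwrite(f"pics/{n}.png",i[...,::-1])
o=np.zeros((600,800,3),np.uint8);o[:560,:400]=cv2.resize(im[120:400,220:420],None,fx=2,fy=2);o[:300,400:]=cv2.resize(d[150:250,320:453],(400,300),interpolation=2);o[300:,400:]=cv2.resize(s[150:250,240:373],(400,300),interpolation=2);cv2.imwrite("pics/c6.png",o[...,::-1])
w=T[:3,:3].T@(np.load("T5.npy")[:3,:3]@np.array([1,0,0]));piv=shift([.4865,-.0805,.06],T);print("pivot in tool",piv)
a=np.array([0,0]);p=piv[:2]
for t in(.1,.15,.2,.23,.26,.29):
    c,s=np.cos(t),np.sin(t);q=p+np.array([[c,s],[-s,c]])@(a-p);print(f"{q[0]:.4f} {q[1]:.4f} 0 0 0 {-t:.2f}")
E
```

```text
t: 10.67
tool_pos: [0.5291, -0.0501, 0.0614]
tool_rot: [0.875, 3.016, 0.0]
contact_force: [0.2, 0.0, -1.0]
opening: -0.0
grip_force: 0.0
[[-0.8449  0.535   0.0009  0.5291]
 [ 0.535   0.8449 -0.0003 -0.0501]
 [-0.0009  0.0003 -1.      0.0614]
 [ 0.      0.      0.      1.    ]]
pivot in tool [ 0.0197 -0.0485  0.0014]
0.0049 0.0017 0 0 0 -0.10
0.0075 0.0024 0 0 0 -0.15
0.0100 0.0029 0 0 0 -0.20
0.0116 0.0032 0 0 0 -0.23
0.0131 0.0034 0 0 0 -0.26
0.0147 0.0036 0 0 0 -0.29
```

View pics/c6.png

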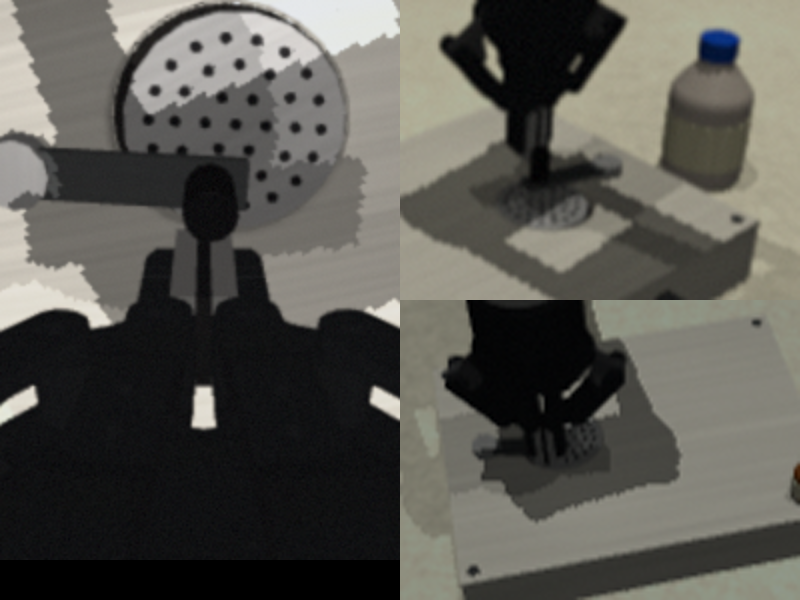

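The arm is passing over the seated disc with the peg touching the shut fingers. I'll push the remaining angle slowly, watching the force.

```bash
echo '[[0, 0.0025, 0.001, 0, 0, 0, -0.05], [0, 0.0049, 0.0017, 0, 0, 0, -0.1], [0, 0.0075, 0.0024, 0, 0, 0, -0.15], [0, 0.01, 0.0029, 0, 0, 0, -0.2], [0, 0.01, 0.0029, 0, 0, 0, -0.2]]' | python3 jog.py|sed -n '2p;4p'; echo '[[0, 0.001, 0.0001, 0, 0, 0, -0.02], [0, 0.002, 0.0002, 0, 0, 0, -0.04], [0, 0.002, 0.0002, 0, 0, 0, -0.04]]' | python3 jog.py|sed -n '2p;4p'; echo '[[0, 0.001, 0, 0, 0, 0, 0], [0, 0.001, 0, 0, 0, 0, 0]]' | python3 jog.py|sed -n '2p;4p'
```

```text
tool_pos: [0.5219, -0.0427, 0.0609]
contact_force: [-0.1, -0.5, 0.8]
tool_pos: [0.5201, -0.0419, 0.0609]
contact_force: [0.9, 0.2, 0.7]
tool_pos: [0.5191, -0.0415, 0.0609]
contact_force: [0.2, 0.8, -0.2]
```

```bash
echo '[[0, 0.001, 0, 0, 0, 0, 0], [0, 0.001, 0, 0, 0, 0, 0], [0, 0.001, 0, 0, 0, 0, 0]]' | python3 jog.py|sed -n '2p;4p'; echo '[[0, 0.001, 0, 0, 0, 0, 0], [0, 0.001, 0, 0, 0, 0, 0], [0, 0.001, 0, 0, 0, 0, 0]]' | python3 jog.py|sed -n '2p;4p'; echo '[[0, 0.001, 0, 0, 0, 0, 0], [0, 0.001, 0, 0, 0, 0, 0], [0, 0.001, 0, 0, 0, 0, 0]]' | python3 jog.py|sed -n '2p;4p'
```

```text
tool_pos: [0.5185, -0.0413, 0.061]
contact_force: [3.5, -0.8, -0.6]
tool_pos: [0.5184, -0.0413, 0.0611]
contact_force: [5.8, -1.5, -2.7]
tool_pos: [0.5183, -0.0413, 0.0613]
contact_force: [8.8, -1.7, -5.4]
```

The force climbs with no further motion, so the arm is at its hard stop. I'll back off, lift and retreat.

```bash
echo '[[0, -0.004, 0, 0, 0, 0, 0], [0, -0.015, 0, 0, 0, 0, 0], [0, -0.03, 0, 0, 0, 0, 0], [0, -0.03, 0, -0.04, 0, 0, 0], [0, -0.03, 0, -0.08, 0, 0, 0], [0, -0.03, 0, -0.12, 0, 0, 0], [0, -0.03, 0, -0.16, 0, 0, 0], [0, -0.03, 0, -0.2, 0, 0, 0], [0, -0.07, 0, -0.2, 0, 0, 0], [0, -0.11, 0, -0.2, 0, 0, 0], [0, -0.11, 0, -0.2, 0, 0, 0], [0, -0.11, 0, -0.2, 0, 0, 0], [0, -0.11, 0, -0.2, 0, 0, 0]]' | python3 jog.py; python3 - <<'E'
from h import *
T=pose();np.save("T7.npy",T)
im=eyes.get_image("wrist");d=eyes.get_image("side");s=eyes.get_image("scene")
for n,i in(("w7",im),("d7",d),("s7",s)):cv2.imwrite(f"pics/{n}.png",i[...,::-1])
o=np.zeros((600,800,3),np.uint8);o[:300,:400]=cv2.resize(im[60:285,170:470],(400,300));o[300:,:400]=cv2.resize(im[90:202,240:390],(400,300),interpolation=2);o[:300,400:]=cv2.resize(d[150:300,190:450],(400,300),interpolation=2);o[300:,400:]=cv2.resize(s[150:260,190:440],(400,300),interpolation=2);cv2.imwrite("pics/c7.png",o[...,::-1]);print(T)
E
```

```text
t: 13.48
tool_pos: [0.6196, -0.0752, 0.2595]
tool_rot: [-0.504, -3.097, -0.0]
contact_force: [-0.4, 0.2, -0.1]
opening: 0.0002
grip_force: 0.0
[[-0.9483  0.3173 -0.0036  0.6196]
 [ 0.3173  0.9483  0.0008 -0.0752]
 [ 0.0037 -0.0003 -1.      0.2595]
 [ 0.      0.      0.      1.    ]]
```

View pics/c7.png

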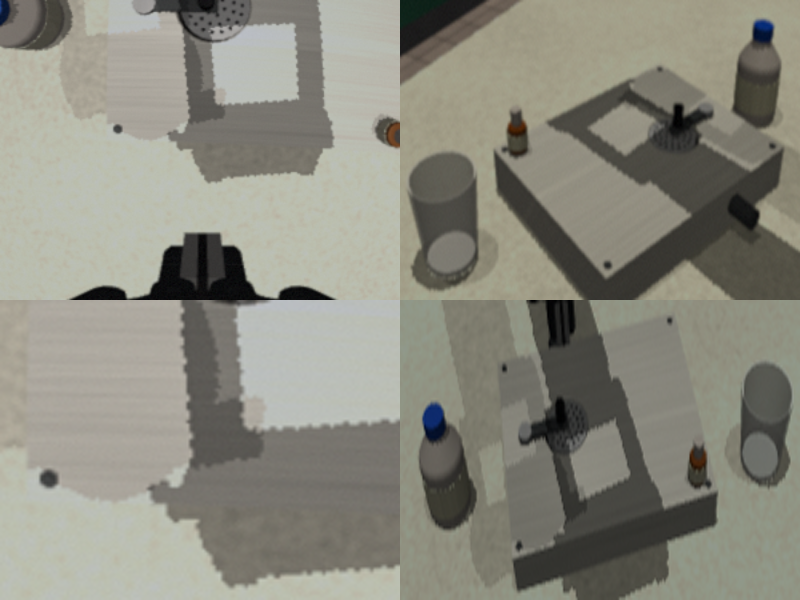

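The disc is flush in the recess with the keeper arm across its middle. The vial, beaker and bottle stand undisturbed and the hand is clear.

```bash
python3 -c "
from station import ctrl, eyes, monitor
print(ctrl.finish_job())"
```

```text
the job is handed in; nothing more can be done
None
```

I pushed the disc until it dropped flush into the recess, swung the keeper arm over it to its hard stop, and handed the job in at about 13.6 s with the vial, beaker and bottle still standing where they were and the hand clear of everything.

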